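Empty toner bottle onto the draining stand

TASK

Press the half-raised trough of the draining stand down level, lay the empty, open toner bottle in it with its neck towards the peg, and push the bottle along until its neck is fully home on the peg. Then press the stand's side lever all the way down, so that the trough swings fully upright and the bottle is left standing upside down on the upright peg. Leave the capped bottle and everything else on the counter where they are.

Things in the scene. Friction and masses are not known exactly. Their poses are not given: they have to be found in the camera images.
- bottle: Empty toner bottle, open at its neck: grey plastic, hollow, 100 long, 85-170 g, lying on its side. Body 50 in diameter over 77 of its length, short shoulder, then a neck 34 in diameter, 16 long, open bore 26. Origin on its axis at mid-length (25 above the counter); x runs along the axis towards the open mouth, roll is free. It lies in one of two places, the capped bottle in the other.
- bottle_mouth (a point): Centre of the open mouth, on the bottle's axis, 50 from the origin.
- bottle_base (a point): Centre of the bottle's flat closed end, on the axis, 50 from the origin on the other side; its outer face is here.
- stand: Draining stand, grey painted steel, fixed to the counter; place and yaw vary. Base plate 150 x 110 x 8; two cheeks 84 high at y -42 and +42 carry the trough's hinge. Origin on the counter below the hinge; the hinge runs along the stand's y, 70 above the counter. When level, the trough points from the hinge along the stand's -x (roughly towards the robot).
- cradle (a joint): Angle of the hinged trough with its peg and lever: 0 level (lower stop), growing as the trough's open end rises, 1.571 upright (upper stop), peg pointing straight up. Starts at 0.2 to 0.6 and stays where it is left: friction 0.3 Nm, plus up to 0.3 Nm of weight. Its parts move in arcs about the hinge.
- peg_seat (a point): Foot of the white peg, on its axis, on the face of the end plate (52 wide) on which the bottle's mouth comes to rest. Its axes are the trough's: parallel to the stand's at joint 0; x points from the peg's tip to its foot. With the trough level it lies in the stand's frame at x -14, y 0, 97 above the counter (27 above the hinge).
- peg_tip (a point): Tip of the peg. The peg is 45 long, 18 in diameter, tapering to 10 over its last 12. It lies along the middle of the trough, on the axis that the bottle takes up when it lies in the trough.
- trough_end (a point): Middle of the trough's open end, on the bottle axis (not on metal), 156 from the peg seat. The trough is an aluminium V, 45 degrees each side, carrying the 50 mm bottle body; its floor is 27 below the axis, its side edges reach up to 13 below the axis and 24 out to each side, so fingers beside the bottle are clear above that. Press the trough down near this end.
- lever_bar (a point): Middle of the black lever bar: round, 14 in diameter, 55 long, parallel to the hinge, fixed to the trough. With the trough level it lies 50 to +x, 97 to -y and 50 above the hinge in the stand's frame (120 above the counter); pressing it down round the hinge (arc of radius 71) swings the trough upright, the bar then 20 above the counter. Up to about 12 N.
- capped: A full toner bottle of the same shape, its neck closed by a round cap 42 wide, 18 thick, with a flat tab 24 x 14 on the end; not to be moved. Otherwise same size and frame as the open one, 320 g.
- stapler: Grey plastic stapler, 140 x 36, 62 high; origin under its middle, long axis x.
- long_stapler: Long-reach steel stapler, 300 x 45, 79 high; origin under its middle, long axis x.
- punch: Red two-hole punch, 100 x 110, 67 high; origin under its middle.
- coaster_a: Blue ceramic coaster, 90 in diameter, 8 thick; origin under its middle.
- coaster_b: Blue ceramic coaster, 90 in diameter, 8 thick; origin under its middle.
- clip_box: Clear acrylic clip box, 85 x 65, 45 high, open; origin under its middle.
Things that resemble listed ones, but are neither listed nor needed, are in the scene too. Leave any pink or yellow look-alike of the bottle alone.

How it is judged:
On the way, in this order (a step that is already met when the one before it is completed fails the run):
1. the trough has been pressed down level (joint below 0.1 rad), the bottle not yet on the peg (value of joint cradle below 0.1 rad and distance between bottle_mouth and peg_seat above 0.03 m), for 0.2 s.
2. the bottle lies in the level trough, its mouth fully home on the peg (within 10 mm of the seat) (value of joint cradle below 0.15 rad and distance between bottle_mouth and peg_seat below 0.01 m and angle between the x axis of bottle and the x axis of peg_seat, either way round below 0.15 rad), for 0.2 s.
At the end, for the whole second after the job is handed in: The trough is upright (joint above 1.45 rad), the bottle stands upside down on the peg, at rest: mouth within 10 mm of the peg seat, axis within 0.15 rad of the peg and within 0.19 rad of vertical; the capped bottle and all other things within 25 mm of where they were (value of joint cradle above 1.45 rad and distance between bottle_mouth and peg_seat below 0.01 m and angle between the x axis of bottle and the x axis of peg_seat, either way round below 0.15 rad and angle between bottle's own x axis and vertical above 2.95 rad and linear speed of bottle below 0.02 m/s and velocity of joint cradle below 0.05 rad/s and contact force between bottle and the arm below 0.1 N and distance of each of capped, stapler, long_stapler, punch, coaster_a, coaster_b, clip_box from where it was at the start of the episode below 0.025 m); the robot touches nothing.
It fails at once if the capped bottle is pushed more than 25 mm from its place (distance of capped from where it was at the start of the episode above 0.025 m).
It fails at once if a stapler, the punch, a coaster or the clip box is pushed more than 25 mm from its place (distance of any of stapler, long_stapler, punch, coaster_a, coaster_b, clip_box from where it was at the start of the episode above 0.025 m).
It also fails if it takes over 72 s, if anything falls off the work surface, if the arm or the gripper's body presses on something with over 40 N, if the wrist force passes 120 N, or if a joint passes its speed limit or range.

ROBOT

A 6-joint arm with a two-finger parallel gripper is mounted at the origin on the work surface. World frame = base frame: x ahead of the robot, y to its left, z up, the work surface at z = 0. Lengths are in m, angles in rad, forces in N, time in s.
With the tool pointing down it reaches from about 0.375 to 0.9 m from the base axis. Payload 3.1 kg.
Tool frame: the origin (TCP) lies at the very end of the fingers, on their centre line; the grasp point (between the pads) lies 19 mm behind it; z points along the fingers, y is the line along which they close (so a half turn about z gives the same grasp; the last joint's range is limited). The gripper opens to 85 mm and grips with 20 to 120 N. Pads are 22 mm wide; open, the fingers measure 114 mm over their backs; the gripper's body (76 mm by 85 mm) begins 54 mm behind the grasp point. The pads swing forward as they close: fully open they stand 13 mm farther back than shut.
Start: joints at [-0.178, 0.527, 1.433, -0, 1.181, -0.178], TCP at [0.625, 0, 0.231] pointing down, gripper open.
Joint ranges: [-3.08, 3.08], [-0.75, 2.2], [0.22, 2.44], [-1.43, 4.57], [0, 2.65], [-2.85, 2.85]. Speed limits (rad/s): [2.79, 2.79, 3.14, 3.14, 3.14, 3.14].

INTERFACE

Orientations are given as a unit quaternion [w, x, y, z].
In Python, from workcell import ctrl gives the robot as it stands.
- The arm moves only by the tool send_rows, never from a script. Its argument "plan" is a list of rows, each an object with "travel": the shift along the world's x, y, z in cm, a list of three; "roll": the turn about the world's z in degrees; "hand": the opening, from -1 (shut) to 1 (fully open). In form: [{"travel": [dx, dy, dz], "roll": roll, "hand": hand}, ...]. A call has 1 to 12 rows; each row shifts and turns the commanded pose from where the row before left it; what a row does not reach is not made up. A row lasts 1/8 s, in which the tool goes at most 62.5 mm and 10.7 degrees, less where a joint would pass 70% of its speed; a pose out of reach is approached as far as the arm can. A call is refused whole if a number of a shift passes 6.25 or a number of a turn 10.7, either way. A call with a gripper value outside its range is refused whole. The fingers move at their own pace and stop on an object; "grip_force" is the grip in N (left out, the last holds). Time passes only in rows, so rows that do not move let the fingers close. It gives the time, the measured TCP pose, the force, the opening and the grip force at its end, in the units of the state.
- ctrl.read_state(): the state, without advancing time (a new reading comes with each control period).
- ctrl.get_image(name): name is "scene" or "side" or "wrist"; returns a dict with "frame" (480x640x3 uint8, red, green, blue), "depth" (480x640 float32, m along the optical axis (not along the pixel's ray), 0 where there is no reading), "fx", "fy", "cx", "cy" (pixels), "extrinsics" (4x4, takes a point from world to camera coordinates). Camera axes: x right, y down, z forward; pixel columns grow to the right and rows downward; lengths in m; the calibration is good to about 2 mm. A picture is of the moment at which its call begins.
- ctrl.close_job(): hands the job in; it is judged then, once.
The state is a dict: "time_s": time; "joint_positions": joint angles; "joint_vel": joint speeds; "effort": joint torques, N m; "eef_pos": TCP position; "tool_rot": TCP orientation; "contact_force": force on the tool from outside, world axes, zero at the start; "moment": the same for the moment, N m; "opening": opening from 0.0 (shut) to 1.0 (fully open); "finger_force": force on a finger pad.
Only numpy, scipy, OpenCV 4.12 (cv2) and the standard library are available. Lean on these libraries where they do the work, as an engineer would, in place of code of your own. Each camera call takes 0.05 s, during which the arm holds its last target. There are 200 camera calls.

## Working session

There is one attempt and no reset: what is moved stays moved. The work goes in short steps, Python scripts to look and compute and a tool call to move; the robot and the scene stay as the last step left them, time stands still between calls to the robot, and variables do not carry over. Pictures are saved under pics/ and viewed, at most 10 in all, crops included, and the job is handed in when it is done.

Besides the shell and the picture viewer there is one more tool, called after "Call:" in YAML: its name, and indented under it one key for each argument. send_rows: Moves the arm, as the interface text tells. Its arguments: {"type":"object","properties":{"plan":{"type":"array","items":{"type":"object","properties":{"travel":{"type":"array","items":{"type":"number"}},"roll":{"type":"number"},"hand":{"type":"number"}}}},"grip_force":{"type":"number"}},"required":["plan"]}

```bash
mkdir -p pics; cat > h.py <<'E'
import numpy as np, cv2
from workcell import ctrl
def grab(n):
    d=ctrl.get_image(n); np.savez(f'pics/{n}.npz',**d); return d
def load(n): return np.load(f'pics/{n}.npz')
def cloud(d):
    z=d['depth'];v,u=np.indices(z.shape)
    p=np.stack([(u-d['cx'])/d['fx']*z,(v-d['cy'])/d['fy']*z,z],-1)
    T=np.linalg.inv(d['extrinsics']);w=p@T[:3,:3].T+T[:3,3];w[z==0]=np.nan;return w
def save(d,f,box=None,s=1):
    i=d['frame'][...,::-1]
    if box: a,b,c,e=box;i=i[b:e,a:c]
    cv2.imwrite(f,cv2.resize(i,None,fx=s,fy=s,interpolation=cv2.INTER_CUBIC))
E
python3 - <<'E'
from h import *
for n in('scene','side'):
    d=grab(n);save(d,f'pics/{n}1.png')
    T=np.linalg.inv(d['extrinsics']);print(n,T[:3,3].round(3),T[:3,2].round(2))
s=ctrl.read_state();print(s)
E
```

```text
scene [ 1.209 -0.501  0.826] [-0.6   0.51 -0.61]
side [-0.033  1.073  1.019] [ 0.39 -0.68 -0.62]
{'time_s': 0.1, 'joint_positions': array([-1.78519108e-01,  5.28386012e-01,  1.43375281e+00,  3.78438686e-06,
        1.18140737e+00, -1.78523193e-01]), 'joint_vel': array([-0.00035044, -0.00231201, -0.00215473,  0.00168419, -0.00061107,
       -0.00116326]), 'effort': array([ 4.33945943e-04, -4.43301880e+01, -1.78587180e+01, -2.04061280e-04,
        3.88642526e-03,  1.10165692e-05]), 'eef_pos': array([6.24366464e-01, 1.32892030e-04, 2.30430397e-01]), 'tool_rot': array([-8.03348379e-04,  7.07105509e-01,  7.07107379e-01, -5.55618836e-04]), 'contact_force': array([ 0.52171404,  0.53210474, -0.39120997]), 'moment': array([-0.04663819, -0.03166608,  0.02211536]), 'finger_force': 0.0, 'opening': 0.9982525099517962}
```

View pics/scene1.png

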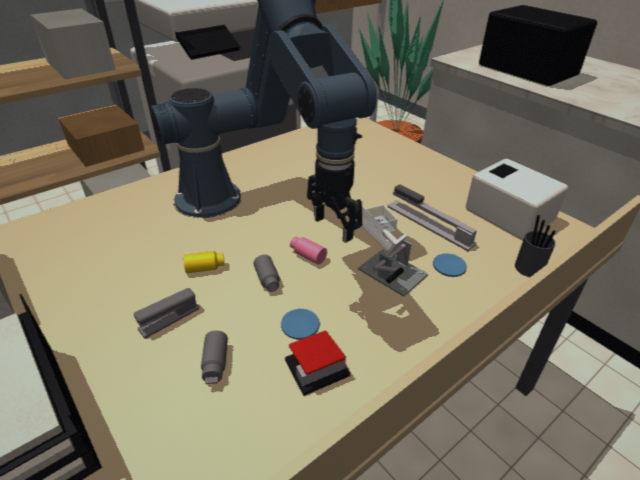

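View pics/side1.png

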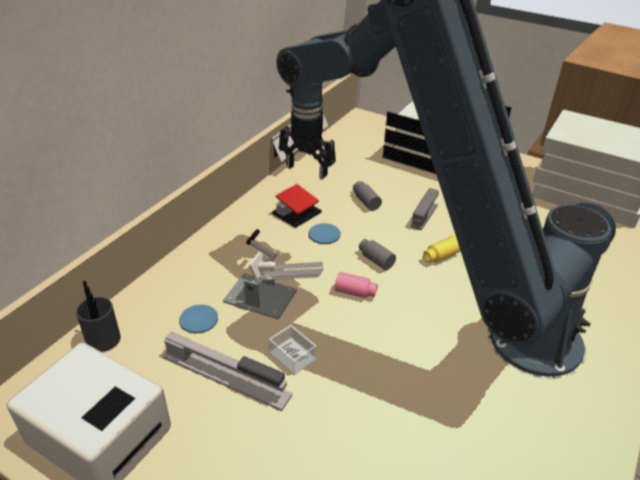

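The scene view shows two grey bottles: A at (267,273) and B at (214,356), where B seems to carry a tab at (211,378). The pink (309,250) and yellow (203,262) bottles are look-alikes. The stand is at (393,262). I'll check with an enlarged crop and measure from the depth cloud.

```bash
python3 - <<'E'
from h import *
a=load('scene');b=load('side')
def c(d,x,y,w,h,s): return cv2.resize(d['frame'][y:y+h,x:x+w,::-1],(w*s,h*s),interpolation=cv2.INTER_CUBIC)
top=np.hstack([c(a,240,245,66,50,6),c(a,185,325,66,50+12,6)[:300]]) if 0 else None
t=np.hstack([c(a,237,245,65,60,5)[:300],c(a,182,328,65,60,5)[:300]])
u=np.hstack([c(a,345,195,100,100,3),c(b,220,220,116,100,3)])[:, :650]
u=cv2.copyMakeBorder(u,0,0,0,max(0,650-u.shape[1]),cv2.BORDER_CONSTANT)
cv2.imwrite('pics/c1.png',np.vstack([t,u]))
from sklearn import x if 0 else None
E
python3 - <<'E'
import sys;sys.path.insert(0,'.')
import os;os.chdir('.')
from h import *
W={n:cloud(load(n)) for n in('scene','side')}
# rough seeds
for n,pts in(('scene',{'A':(267,273),'B':(214,356),'stapler':(166,312),'long':(430,222),'punch':(317,360),'coa':(300,323),'cob':(450,264),'pink':(309,250),'yel':(203,262)}),('side',{'A':(377,254),'B':(367,194),'clip':(292,348),'pink':(356,285),'lever':(252,238)})):
    for k,(u,v) in pts.items(): print(n,k,np.nanmedian(W[n][v-1:v+2,u-1:u+2].reshape(-1,3),0).round(3))
P=np.concatenate([w.reshape(-1,3) for w in W.values()])
np.save('pics/P.npy',P)
for k,(x,y) in {'A':None,'B':None}.items() if 0 else []: pass
def bot(w,uv):
    c=w[uv[1],uv[0]];m=(np.hypot(P[:,0]-c[0],P[:,1]-c[1])<.085)&(P[:,2]>.012)&(P[:,2]<.056)
    q=P[m];ctr=q[:,:2].mean(0);u,s,vt=np.linalg.svd(q[:,:2]-ctr,full_matrices=False);d=vt[0]
    t=(q[:,:2]-ctr)@d;l=(q[:,:2]-ctr)@vt[1]
    print('ctr',ctr.round(4),'dir',d.round(3),'yaw',np.degrees(np.arctan2(d[1],d[0])).round(1),'range',np.percentile(t,[.5,99.5]).round(4),np.percentile(l,[.5,99.5]).round(4),len(q))
    for a in np.arange(-.06,.061,.01):
        k=(t>a)&(t<a+.01)
        if k.sum()>5: print(round(a,3),k.sum(),'zmax',np.percentile(q[k,2],98).round(4),'lat',np.percentile(l[k],[2,98]).round(4))
bot(W['scene'],(267,273));bot(W['scene'],(214,356))
E
```

```text
scene A [ 0.465 -0.071  0.051]
scene B [ 0.609 -0.296  0.052]
scene stapler [ 0.427 -0.32   0.045]
scene long [0.54  0.461 0.013]
scene punch [ 0.757 -0.144  0.066]
scene coa [ 0.618 -0.084  0.011]
scene cob [0.7   0.359 0.01 ]
scene pink [0.449 0.07  0.044]
scene yel [ 0.321 -0.174  0.044]
side A [ 0.431 -0.037  0.041]
side B [ 0.581 -0.267  0.045]
side clip [0.462 0.322 0.005]
side pink [0.422 0.098 0.042]
side lever [0.695 0.142 0.1  ]
ctr [ 0.4438 -0.0545] dir [ 0.943 -0.333] yaw -19.5 range [-0.0506  0.0535] [-0.0239  0.0288] 1290
-0.06 10 zmax 0.0433 lat [-0.0219  0.0013]
-0.05 188 zmax 0.0526 lat [-0.0199  0.0286]
-0.04 107 zmax 0.0533 lat [-0.0206  0.0286]
-0.03 109 zmax 0.0525 lat [-0.0215  0.0272]
-0.02 117 zmax 0.0531 lat [-0.0215  0.0281]
-0.01 108 zmax 0.0547 lat [-0.0234  0.0281]
0.0 111 zmax 0.0527 lat [-0.0236  0.0274]
0.01 116 zmax 0.053 lat [-0.0237  0.0273]
0.02 128 zmax 0.0529 lat [-0.0241  0.0268]
0.03 129 zmax 0.0529 lat [-0.0184  0.0246]
0.04 115 zmax 0.0449 lat [-0.0149  0.0181]
0.05 52 zmax 0.0444 lat [-0.0134  0.0177]
ctr [ 0.5972 -0.2867] dir [ 0.816 -0.577] yaw -35.3 range [-0.0588  0.0615] [-0.0222  0.029 ] 1637
-0.06 149 zmax 0.0529 lat [-0.0182  0.0275]
-0.05 142 zmax 0.0537 lat [-0.0192  0.0276]
-0.04 127 zmax 0.0537 lat [-0.0214  0.0275]
-0.03 121 zmax 0.0527 lat [-0.0191  0.0248]
-0.02 127 zmax 0.0539 lat [-0.0206  0.0268]
-0.01 138 zmax 0.0546 lat [-0.0207  0.0256]
0.0 130 zmax 0.0533 lat [-0.0219  0.0252]
0.01 136 zmax 0.054 lat [-0.0204  0.0263]
0.02 163 zmax 0.0527 lat [-0.0197  0.0267]
0.03 105 zmax 0.0487 lat [-0.0182  0.0215]
0.04 221 zmax 0.0493 lat [-0.0164  0.022 ]
0.05 46 zmax 0.0319 lat [-0.0076  0.0141]
0.06 27 zmax 0.0325 lat [-0.0084  0.0133]  File "<stdin>", line 9
    from sklearn import x if 0 else None
                          ^^
SyntaxError: invalid syntax
```

By the cloud, A has a 34 mm neck with nothing on it. B has a wider cap (top at 46–49 mm) and a tab, so it is the capped one. Next: the confirming crop, and the stand's pose.

```bash
python3 - <<'E'
from h import *
a=load('scene');b=load('side')
def c(d,x,y,w,h,s): return cv2.resize(d['frame'][y:y+h,x:x+w,::-1],(w*s,h*s),interpolation=cv2.INTER_CUBIC)
t=np.hstack([c(a,237,245,65,60,5),c(a,182,328,65,60,5)])
u=np.hstack([c(a,345,195,100,100,3),c(b,220,220,116,100,3)])[:, :650]
u=cv2.copyMakeBorder(u,0,0,0,650-u.shape[1],cv2.BORDER_CONSTANT) if u.shape[1]<650 else u
cv2.imwrite('pics/c1.png',np.vstack([t,u]))
P=np.load('pics/P.npy')
m=(P[:,0]>.45)&(P[:,0]<.85)&(P[:,1]>.05)&(P[:,1]<.34)
q=P[m]
# base plate: z ~ 8-10
k=q[(q[:,2]>.0045)&(q[:,2]<.018)&(np.hypot(q[:,0]-.7,q[:,1]-.359)>.06)&(q[:,0]>.52)]
print('plate rect',cv2.minAreaRect((k[:,:2]*1000).astype(np.float32)),len(k),np.median(k[:,2]))
for lo in np.arange(.02,.2,.02):
    s=q[(q[:,2]>lo)&(q[:,2]<lo+.02)&(q[:,0]>.5)]
    if len(s)>3: print(round(lo,2),len(s),'min',s.min(0).round(3),'max',s.max(0).round(3),'med',np.median(s,0).round(3))
E
```

```text
plate rect ((684.8123779296875, 194.62557983398438), (328.8524475097656, 288.0030822753906), 0.050592705607414246) 2907 0.008010387730681412
0.02 234 min [0.596 0.171 0.02 ] max [0.648 0.268 0.04 ] med [0.619 0.258 0.029]
0.04 151 min [0.597 0.172 0.04 ] max [0.646 0.267 0.06 ] med [0.62 0.26 0.05]
0.06 548 min [0.59 0.13 0.06] max [0.662 0.27  0.08 ] med [0.624 0.211 0.075]
0.08 847 min [0.541 0.103 0.08 ] max [0.711 0.267 0.1  ] med [0.614 0.202 0.09 ]
0.1 1020 min [0.5   0.103 0.1  ] max [0.712 0.248 0.12 ] med [0.586 0.208 0.109]
0.12 241 min [0.5   0.177 0.12 ] max [0.64  0.245 0.136] med [0.527 0.214 0.123]
```

View pics/c1.png

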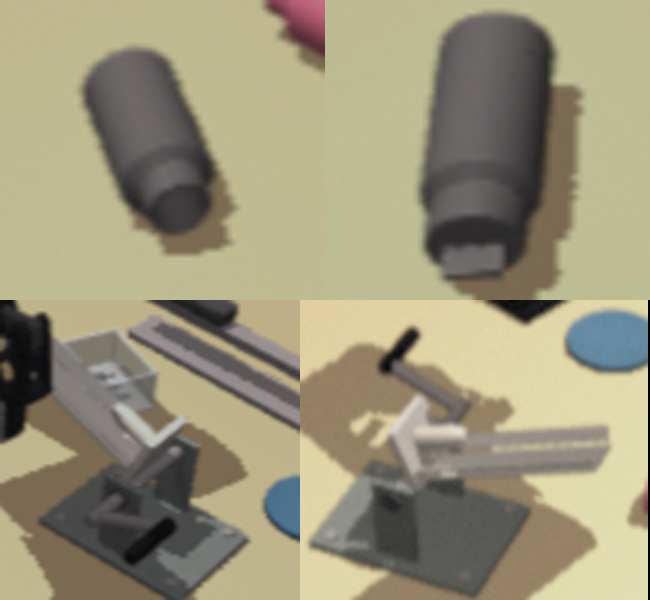

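Confirmed: A (left crop) has a dark open mouth and B has a cap with a tab. Now to fit the stand's pose.

```bash
python3 - <<'E'
from h import *
Q=[];C=[];N=[]
for i,n in enumerate(('scene','side')):
    d=load(n);w=cloud(d).reshape(-1,3);Q.append(w);C.append(cv2.cvtColor(d['frame'],cv2.COLOR_RGB2HSV).reshape(-1,3));N.append(np.full(len(w),i))
Q=np.concatenate(Q);C=np.concatenate(C);N=np.concatenate(N)
m=(Q[:,0]>.48)&(Q[:,0]<.78)&(Q[:,1]>.06)&(Q[:,1]<.34)
Q=Q[m];C=C[m];N=N[m]
for i in(0,1):
    k=(C[:,1]<70)&(Q[:,2]<.016)&(Q[:,2]>.002)&(Q[:,0]>.53)&(N==i)
    p=(Q[k,:2]*1000).astype(np.float32)
    # keep largest cluster by distance from median
    md=np.median(p,0);p=p[np.hypot(*(p-md).T)<105]
    print('plate',i,len(p),cv2.minAreaRect(p))
k=(C[:,1]<70)&(Q[:,2]<.016)&(Q[:,2]>.002)&(Q[:,0]>.53)
p=(Q[k,:2]*1000).astype(np.float32);md=np.median(p,0);p=p[np.hypot(*(p-md).T)<105];print('both',cv2.minAreaRect(p))
# black lever bar
k=(C[:,2]<60)&(Q[:,2]>.06)&(Q[:,0]>.64)&(Q[:,1]<.2)
p=Q[k];print('bar',len(p));
if len(p): 
    c=p.mean(0);_,s,vt=np.linalg.svd(p-c);print(c.round(4),vt[0].round(3),np.percentile((p-c)@vt[0],[1,99]).round(4))
# trough: light grey pts
k=(C[:,1]<60)&(C[:,2]>90)&(Q[:,2]>.07)&(Q[:,0]<.6)
p=Q[k];c=p.mean(0);_,s,vt=np.linalg.svd(p-c,full_matrices=False);print('trough',len(p),c.round(4),vt.round(3),s)
a=(p-c)@vt[0];print(np.percentile(a,[.5,99.5]).round(4))
# cheeks z .02-.07
k=(Q[:,2]>.015)&(Q[:,2]<.066)&(Q[:,0]>.58)&(Q[:,0]<.67)
for i in(0,1):
    p=Q[k&(N==i)]
    for lo,hi in((.15,.215),(.215,.3)):
        r=p[(p[:,1]>lo)&(p[:,1]<hi)]
        if len(r)>10: print('cheek',i,len(r),np.median(r,0).round(4),cv2.minAreaRect((r[:,:2]*1000).astype(np.float32)))
E
```

```text
plate 0 1557 ((667.1387939453125, 228.31793212890625), (182.01185607910156, 205.90292358398438), 76.78396606445312)
plate 1 1558 ((626.4861450195312, 242.4339599609375), (170.456787109375, 165.42037963867188), 5.784584999084473)
both ((641.032470703125, 243.93673706054688), (204.07614135742188, 166.72402954101562), 6.802252292633057)
bar 294
[0.6801 0.1135 0.2271] [ 0.107  0.171 -0.979] [-0.3292  0.164 ]
trough 1320 [0.5446 0.1987 0.1392] [[ 0.085  0.267 -0.96 ]
 [ 0.996  0.004  0.089]
 [ 0.027 -0.964 -0.266]] [4.48151987 1.18283409 0.5000747 ]
[-0.4921  0.0683]
cheek 0 97 [0.6321 0.1744 0.0309] ((629.5130004882812, 174.05787658691406), (37.47443389892578, 7.1293439865112305), 12.23190689086914)
cheek 0 157 [0.6218 0.2582 0.0367] ((616.8826293945312, 257.78436279296875), (36.67929458618164, 11.157225608825684), 14.322809219360352)
cheek 1 38 [0.6188 0.1788 0.0217] ((624.3529663085938, 180.8460235595703), (31.832374572753906, 9.383687973022461), 13.014930725097656)
cheek 1 212 [0.6137 0.2631 0.0394] ((613.6206665039062, 261.6044006347656), (32.488243103027344, 29.45665740966797), 45.81232452392578)
```

```bash
cat > fit.py <<'E'
from h import *
from scipy.optimize import least_squares
def seg(p,a,b):
    a=np.array(a);b=np.array(b);t=np.clip((p-a)@(b-a)/((b-a)@(b-a)),0,1);return np.linalg.norm(p-a-t[:,None]*(b-a),axis=1)
def box(p,c,h):
    d=np.abs(p-np.array(c))-np.array(h);return np.linalg.norm(np.maximum(d,0),axis=1)+np.minimum(d.max(1),0)
def local(Q,x):
    c,s=np.cos(x[2]),np.sin(x[2]);p=Q-[x[0],x[1],0]
    p=np.stack([c*p[:,0]+s*p[:,1],-s*p[:,0]+c*p[:,1],p[:,2]],1)
    c,s=np.cos(x[3]),np.sin(x[3]);t=p-[0,0,.07]
    # cradle angle raises -x end: rotate back
    t=np.stack([c*t[:,0]-s*-t[:,2]*-1*-1 if 0 else c*t[:,0]-s*t[:,2]*-1*-1 if 0 else c*t[:,0]-s*t[:,2],t[:,1],s*t[:,0]+c*t[:,2]],1)
    return p,t
def res(x,Q):
    p,t=local(Q,x);R=[]
    for s in(-.042,.042): R.append(np.abs(box(p,(0,s,.046),(.019,.003,.038))))
    R.append(np.abs(box(p,(x[4],0,.004),(.075,.055,.004))))
    R.append(np.abs(seg(t,(.05,-.1245,.05),(.05,-.0695,.05))-.007))
    R.append(np.abs(seg(t,(-.059,0,.027),(-.014,0,.027))-.009))
    R.append(np.abs(box(t,(-.012,0,.027),(.002,.026,.026))))
    for s in(-1,1):
        # V side: (y,z) from (0,0) to (±.024,.014)... plane slab
        a=np.array([0,0.]);b=np.array([s*.024,.014]);yz=t[:,1:]
        k=np.clip((yz-a)@(b-a)/((b-a)@(b-a)),0,1);d=yz-a-k[:,None]*(b-a)
        dx=np.maximum(np.abs(t[:,0]+.092)-.078,0);R.append(np.sqrt((d**2).sum(1)+dx**2))
    return np.min(R,0)
def points(names=('scene','side')):
    Q=[]
    for n in names:
        d=load(n);w=cloud(d).reshape(-1,3);h=cv2.cvtColor(d['frame'],cv2.COLOR_RGB2HSV).reshape(-1,3)
        k=(w[:,0]>.49)&(w[:,0]<.76)&(w[:,1]>.08)&(w[:,1]<.32)&(w[:,2]<.19)&((w[:,2]>.02)|((h[:,1]<60)&(w[:,2]>.004)))
        Q.append(w[k])
    return np.concatenate(Q)
def fit(Q,x0):
    r=least_squares(lambda x:np.minimum(res(x,Q),.03),x0,loss='soft_l1',f_scale=.004,x_scale=[.01,.01,.1,.1,.01]);return r.x,np.median(res(r.x,Q))
def world(x,t):
    t=np.array(t,float);c,s=np.cos(x[3]),np.sin(x[3]);p=np.array([c*t[0]+s*t[2],t[1],-s*t[0]+c*t[2]+.07])
    c,s=np.cos(x[2]),np.sin(x[2]);return np.array([x[0]+c*p[0]-s*p[1],x[1]+s*p[0]+c*p[1],p[2]])
PTS=dict(seat=(-.014,0,.027),tip=(-.059,0,.027),end=(-.17,0,.027),bar=(.05,-.097,.05))
E
python3 - <<'E'
from fit import *
Q=points();print(len(Q))
for y0 in(.1,.25):
  for q0 in(.2,.5):
    x,m=fit(Q,[.622,.218,y0,q0,0.]);print(x.round(4),m.round(4),{k:world(x,v).round(4) for k,v in PTS.items()})
E
```

```text
5667
[ 0.6235  0.2179  0.1265  0.3593 -0.0017] 0.0019 {'seat': array([0.62  , 0.2175, 0.1002]), 'tip': array([0.5782, 0.2122, 0.116 ]), 'end': array([0.4751, 0.1991, 0.155 ]), 'bar': array([0.6996, 0.1298, 0.0992])}
[ 0.6235  0.2179  0.1265  0.3593 -0.0017] 0.0019 {'seat': array([0.62  , 0.2175, 0.1002]), 'tip': array([0.5782, 0.2122, 0.116 ]), 'end': array([0.4751, 0.1991, 0.155 ]), 'bar': array([0.6996, 0.1298, 0.0992])}
[ 0.6235  0.2179  0.1265  0.3593 -0.0017] 0.0019 {'seat': array([0.62  , 0.2175, 0.1002]), 'tip': array([0.5782, 0.2122, 0.116 ]), 'end': array([0.4751, 0.1991, 0.155 ]), 'bar': array([0.6996, 0.1298, 0.0992])}
[ 0.6235  0.2179  0.1265  0.3593 -0.0017] 0.0019 {'seat': array([0.62  , 0.2175, 0.1002]), 'tip': array([0.5782, 0.2122, 0.116 ]), 'end': array([0.4751, 0.1991, 0.155 ]), 'bar': array([0.6996, 0.1298, 0.0992])}
```

The fit agrees with the given sizes (median residual 1.9 mm): stand at (0.6235, 0.2179), yaw 7.25°, cradle 0.36 rad. Bottle A lies at about (0.444, -0.055), yaw -19.5°. First I move over the trough end with the fingers shut.

Call:
send_rows:
  plan:
    - {"travel":[-2.5,3.3,0],"roll":0,"hand":-1}
    - {"travel":[-2.5,3.3,0],"roll":0,"hand":-1}
    - {"travel":[-2.5,3.3,0],"roll":0,"hand":-1}
    - {"travel":[-2.5,3.3,0],"roll":0,"hand":-1}
    - {"travel":[-2.5,3.3,0],"roll":0,"hand":-1}
    - {"travel":[-2.6,3.4,0],"roll":0,"hand":-1}
    - {"travel":[0,0,-3],"roll":0,"hand":-1}
    - {"travel":[0,0,-3],"roll":0,"hand":-1}
    - {"travel":[0,0,-1.5],"roll":0,"hand":-1}
    - {"travel":[0,0,0],"roll":0,"hand":-1}
    - {"travel":[0,0,0],"roll":0,"hand":-1}

```text
time_s: 1.48
eef_pos: [0.4748, 0.199, 0.157]
tool_rot: [0.0, 0.707, 0.707, 0.001]
contact_force: [-0.1, -0.2, -0.1]
opening: -0.001
finger_force: 0.0
```

Call:
send_rows:
  plan:
    - {"travel":[0,0,-1.2],"roll":0,"hand":-1}
    - {"travel":[0,0,-1.2],"roll":0,"hand":-1}
    - {"travel":[0,0,-1.2],"roll":0,"hand":-1}
    - {"travel":[0,0,-1.2],"roll":0,"hand":-1}
    - {"travel":[0,0,-1.2],"roll":0,"hand":-1}
    - {"travel":[0,0,-1.0],"roll":0,"hand":-1}
    - {"travel":[0,0,-0.7],"roll":0,"hand":-1}
    - {"travel":[0,0,0],"roll":0,"hand":-1}

```text
time_s: 2.48
eef_pos: [0.4743, 0.1993, 0.0787]
tool_rot: [-0.0, 0.707, 0.707, 0.0]
contact_force: [-0.1, 0.4, -0.8]
opening: -0.0
finger_force: 0.0
```

Call:
send_rows:
  plan:
    - {"travel":[0,0,-0.4],"roll":0,"hand":-1}
    - {"travel":[0,0,-0.3],"roll":0,"hand":-1}
    - {"travel":[0,0,0],"roll":0,"hand":-1}
    - {"travel":[0,0,0],"roll":0,"hand":-1}

```text
time_s: 2.98
eef_pos: [0.4753, 0.1986, 0.0742]
tool_rot: [0.001, 0.707, 0.707, 0.001]
contact_force: [-1.7, -4.8, 13.0]
opening: -0.001
finger_force: 6.2
```

```bash
python3 - <<'E'
from fit import *
for n in('scene','side'):grab(n)
Q=points();Q=Q[~((np.hypot(Q[:,0]-.474,Q[:,1]-.199)<.06)&(Q[:,2]>.09))]
x,m=fit(Q,[.6235,.2179,.1265,.1,0.]);print(x.round(4),m.round(4))
s=load('side');save(s,'pics/s2.png',(200,200,340,330),4)
E
```

```text
[ 0.6255  0.2184  0.1369 -0.033  -0.004 ] 0.002
```

View pics/s2.png

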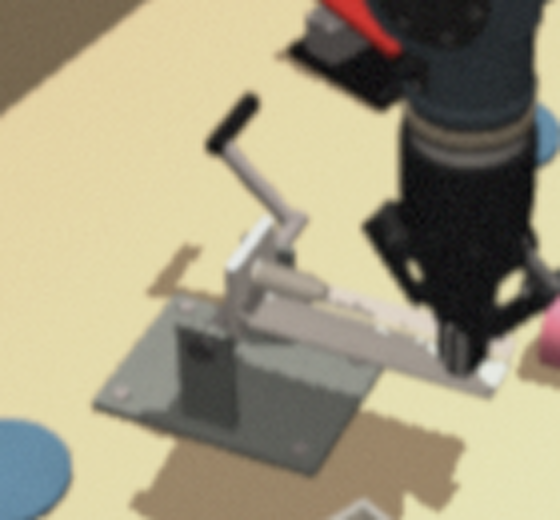

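The picture shows the trough level on its stop, pressed at 13 N with its end at (480,370); the fit agrees. Step 1 is done. Next I lift, go to the open bottle and turn.

Call:
send_rows:
  plan:
    - {"travel":[0,0,4],"roll":0,"hand":-1}
    - {"travel":[0,0,4],"roll":0,"hand":1}
    - {"travel":[-0.4,-2.5,1],"roll":7.8,"hand":1}
    - {"travel":[-0.4,-2.8,0],"roll":7.8,"hand":1}
    - {"travel":[-0.4,-2.8,0],"roll":7.8,"hand":1}
    - {"travel":[-0.5,-2.8,0],"roll":7.8,"hand":1}
    - {"travel":[-0.5,-2.8,0],"roll":7.8,"hand":1}
    - {"travel":[-0.5,-2.8,0],"roll":7.8,"hand":1}
    - {"travel":[-0.5,-2.8,0],"roll":7.8,"hand":1}
    - {"travel":[-0.4,-2.8,0],"roll":7.8,"hand":1}
    - {"travel":[-0.4,-2.8,0],"roll":8.1,"hand":1}
    - {"travel":[0,0,0],"roll":0,"hand":1}

```text
time_s: 4.58
eef_pos: [0.4349, -0.0514, 0.1626]
tool_rot: [0.001, 0.171, 0.985, -0.0]
contact_force: [0.5, 0.8, -0.2]
opening: 0.998
finger_force: 0.0
```

```bash
python3 - <<'E'
from h import *
s=ctrl.read_state();print(s['joint_positions'].round(3),s['eef_pos'].round(4),s['tool_rot'].round(3))
d=grab('wrist');w=cloud(d);save(d,'pics/w1.png')
m=(w[...,2]>.03)&(w[...,2]<.06)&(np.hypot(w[...,0]-.444,w[...,1]+.055)<.07)
q=w[m];print(len(q));r=cv2.minAreaRect((q[:,:2]*1000).astype(np.float32));print(r,np.percentile(q[:,2],98))
c=q[:,:2].mean(0);_,_,vt=np.linalg.svd(q[:,:2]-c,full_matrices=False);print(c,vt)
E
```

```text
[-0.374  0.395  1.96   0.     0.784 -1.601] [ 0.4349 -0.0514  0.1626] [ 0.001  0.171  0.985 -0.   ]
6411
((444.249755859375, -59.46799087524414), (48.4484977722168, 100.09866333007812), 72.11881256103516) 0.04971284961877136
[ 0.43716803 -0.05677764] [[ 0.95252426 -0.30446268]
 [-0.30446268 -0.95252426]]
```

View pics/w1.png

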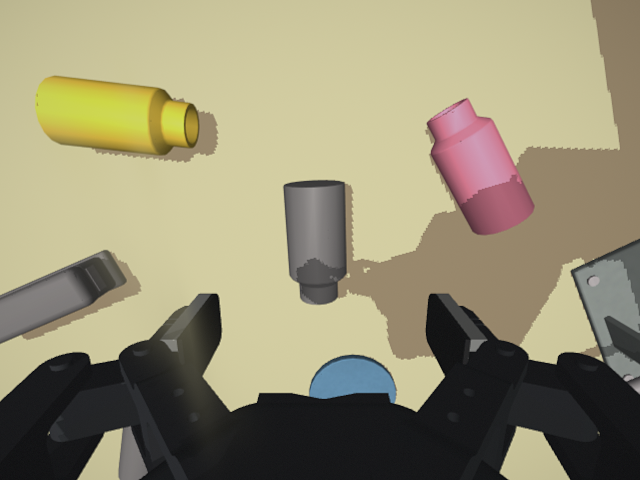

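The wrist picture shows the open bottle at (317,240), clear between the fingers. Measured: centre (0.4442, -0.0595), yaw -17.9°, 100 × 48 mm, which fits. I descend and grip.

Call:
send_rows:
  plan:
    - {"travel":[-0.1,-0.5,-4],"roll":1.6,"hand":1}
    - {"travel":[0,0,-4],"roll":0,"hand":1}
    - {"travel":[0,0,-4],"roll":0,"hand":1}
    - {"travel":[0,0,-2],"roll":0,"hand":1}
    - {"travel":[0,0,-1.1],"roll":0,"hand":1}
    - {"travel":[0,0,0],"roll":0,"hand":0.4}
    - {"travel":[0,0,0],"roll":0,"hand":-1}
    - {"travel":[0,0,0],"roll":0,"hand":-1}
    - {"travel":[0,0,0],"roll":0,"hand":-1}
    - {"travel":[0,0,0],"roll":0,"hand":-1}
    - {"travel":[0,0,0],"roll":0,"hand":-1}
  grip_force: 30

```text
time_s: 6.0
eef_pos: [0.4335, -0.0549, 0.0122]
tool_rot: [0.001, 0.156, 0.988, -0.0]
contact_force: [1.1, 2.3, 6.5]
opening: 0.586
finger_force: 31.2
```

Call:
send_rows:
  plan:
    - {"travel":[0,0,2.5],"roll":0,"hand":-1}
    - {"travel":[0,0,4],"roll":0,"hand":-1}
    - {"travel":[0,0,4.5],"roll":0,"hand":-1}
    - {"travel":[0,0,4],"roll":0,"hand":-1}
    - {"travel":[0.9,3.6,0],"roll":3.6,"hand":-1}
    - {"travel":[0.9,3.7,0],"roll":3.6,"hand":-1}
    - {"travel":[0.9,3.7,0],"roll":3.6,"hand":-1}
    - {"travel":[0.9,3.7,0],"roll":3.6,"hand":-1}
    - {"travel":[0.9,3.7,0],"roll":3.6,"hand":-1}
    - {"travel":[0.9,3.7,0],"roll":3.6,"hand":-1}
    - {"travel":[0.9,3.5,0],"roll":3.7,"hand":-1}
    - {"travel":[0,0,0],"roll":0,"hand":-1}

```text
time_s: 7.5
eef_pos: [0.4962, 0.2029, 0.1613]
tool_rot: [0.001, -0.066, 0.998, 0.0]
contact_force: [-0.5, -0.3, -1.3]
opening: 0.584
finger_force: 32.2
```

```bash
python3 - <<'E'
from fit import *
s=ctrl.read_state();print(s['eef_pos'].round(4),s['tool_rot'].round(3),s['joint_positions'].round(2))
for n in('scene','side','wrist'):grab(n)
Q=points(('scene','side'));Q=Q[(Q[:,2]<.1)|(Q[:,0]>.58)]
x,m=fit(Q,[.6245,.218,.13,0,0.]);print(x.round(4),m.round(4))
d=load('wrist');w=cloud(d);e=s['eef_pos']
m=(w[...,2]>.165)&(w[...,2]<.215)&(np.hypot(w[...,0]-e[0],w[...,1]-e[1])<.09)
q=w[m];print(len(q),q.min(0) if len(q) else '',q.max(0) if len(q) else '')
a=np.hstack([d['frame'][240:480,160:560],load('side')['frame'][150:390,200:600]])[...,::-1];cv2.imwrite('pics/p5.png',a)
E
```

```text
[0.4962 0.2029 0.1613] [ 0.001 -0.066  0.998  0.   ] [ 0.18  0.51  1.73  0.    0.91 -1.52]
[ 0.6256  0.2182  0.1353 -0.0344 -0.0039] 0.0019
28441 [0.45443677 0.144256   0.16500114] [0.53187542 0.26069025 0.21499927]
```

View pics/p5.png

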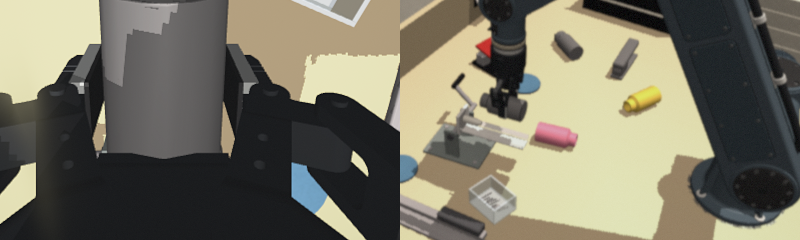

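The bottle is held straight in the fingers and the trough is still level. I lower it into the trough behind the peg tip.

Call:
send_rows:
  plan:
    - {"travel":[0,-0.15,-2.5],"roll":0,"hand":-1}
    - {"travel":[0,0,-2.5],"roll":0,"hand":-1}
    - {"travel":[0,0,-1.5],"roll":0,"hand":-1}
    - {"travel":[0,0,-0.6],"roll":0,"hand":-1}
    - {"travel":[0,0,-0.3],"roll":0,"hand":-1}
    - {"travel":[0,0,0],"roll":0,"hand":-1}
    - {"travel":[0,0,0],"roll":0,"hand":-1}

```text
time_s: 8.52
eef_pos: [0.4964, 0.1997, 0.0879]
tool_rot: [0.001, -0.065, 0.998, 0.0]
contact_force: [0.4, -0.7, -2.1]
opening: 0.58
finger_force: 32.2
```

Call:
send_rows:
  plan:
    - {"travel":[0,0.1,-0.2],"roll":0,"hand":-1}
    - {"travel":[0,0,-0.2],"roll":0,"hand":-1}
    - {"travel":[0,0,0],"roll":0,"hand":-1}
    - {"travel":[0,0,0],"roll":0,"hand":-1}

```text
time_s: 9.02
eef_pos: [0.4967, 0.1999, 0.0868]
tool_rot: [0.001, -0.065, 0.998, -0.001]
contact_force: [-4.4, -5.5, 22.6]
opening: 0.58
finger_force: 34.7
```

Call:
send_rows:
  plan:
    - {"travel":[0,-0.1,0.2],"roll":0,"hand":-1}
    - {"travel":[0.7,0.09,0],"roll":0,"hand":-1}
    - {"travel":[0.8,0.1,0],"roll":0,"hand":-1}
    - {"travel":[0.8,0.1,0],"roll":0,"hand":-1}
    - {"travel":[0.8,0.1,0],"roll":0,"hand":-1}
    - {"travel":[0.8,0.1,0],"roll":0,"hand":-1}
    - {"travel":[0.8,0.1,0],"roll":0,"hand":-1}
    - {"travel":[0,0,0],"roll":0,"hand":-1}
    - {"travel":[0,0,0],"roll":0,"hand":-1}

```text
time_s: 10.15
eef_pos: [0.5422, 0.2043, 0.0853]
tool_rot: [-0.001, -0.065, 0.998, -0.001]
contact_force: [-1.8, -5.1, 2.5]
opening: 0.58
finger_force: 33.0
```

Call:
send_rows:
  plan:
    - {"travel":[0,0,0.1],"roll":0,"hand":0.5}
    - {"travel":[0,0,0.2],"roll":0,"hand":0.5}
    - {"travel":[0,0,0],"roll":0,"hand":0.5}
    - {"travel":[0,0,0],"roll":0,"hand":0.5}
    - {"travel":[0,0,5],"roll":0,"hand":0.5}
    - {"travel":[0,0,5],"roll":0,"hand":0.5}
    - {"travel":[-4,-0.5,0],"roll":0,"hand":-1}
    - {"travel":[-4,-0.5,0],"roll":0,"hand":-1}
    - {"travel":[-3,-0.4,0],"roll":0,"hand":-1}
    - {"travel":[0,0,0],"roll":0,"hand":-1}
    - {"travel":[0,0,0],"roll":0,"hand":-1}

```text
time_s: 11.52
eef_pos: [0.4348, 0.1917, 0.1887]
tool_rot: [0.001, -0.065, 0.998, 0.0]
contact_force: [0.4, 0.3, -0.2]
opening: 0.002
finger_force: 0.0
```

```bash
python3 - <<'E'
from fit import *
s=ctrl.read_state();print(s['eef_pos'].round(4),s['contact_force'].round(2))
for n in('scene','side','wrist'):grab(n)
a=cv2.resize(load('scene')['frame'][190:300,340:450],(480,480),interpolation=cv2.INTER_CUBIC)
b=cv2.resize(load('side')['frame'][220:320,220:320],(480,480),interpolation=cv2.INTER_CUBIC)
cv2.imwrite('pics/p6.png',cv2.resize(np.hstack([a,b])[...,::-1],(800,400)))
x=[.625,.218,.13,0,0]
for n in('scene','side','wrist'):
    w=cloud(load(n)).reshape(-1,3);w=w[np.isfinite(w).all(1)];p,_=local(w,x)
    k=(p[:,0]>-.15)&(p[:,0]<-.04)&(np.abs(p[:,1])<.035)&(p[:,2]>.1)&(p[:,2]<.135)
    p=p[k];print(n,len(p))
    if len(p)>50:
        print(np.percentile(p,[1,99],axis=0).round(4))
        for lo in np.arange(-.14,-.03,.01):
            r=p[(p[:,0]>lo)&(p[:,0]<lo+.01)]
            if len(r)>10: print(round(lo,2),len(r),'top',np.percentile(r[:,2],95).round(4),'y at top',np.median(r[r[:,2]>np.percentile(r[:,2],85),1]).round(4),np.percentile(r[:,1],[2,98]).round(4))
E
```

```text
[0.4348 0.1917 0.1887] [ 0.4   0.26 -0.18]
scene 444
[[-0.1192 -0.0272  0.101 ]
 [-0.0403  0.0143  0.1268]]
-0.12 52 top 0.1247 y at top -0.0017 [-0.0265  0.0143]
-0.11 50 top 0.1259 y at top -0.003 [-0.0268  0.0082]
-0.1 52 top 0.1257 y at top -0.005 [-0.0267  0.0063]
-0.09 56 top 0.1243 y at top -0.0027 [-0.0258  0.0097]
-0.08 58 top 0.1266 y at top -0.0033 [-0.0259  0.0116]
-0.07 53 top 0.1247 y at top -0.0021 [-0.0267  0.0074]
-0.06 54 top 0.1257 y at top -0.0021 [-0.0267  0.0094]
-0.05 67 top 0.1246 y at top -0.0033 [-0.0254  0.0161]
side 588
[[-0.122  -0.0176  0.1001]
 [-0.0418  0.0262  0.1231]]
-0.13 47 top 0.1198 y at top 0.0052 [-0.0211  0.023 ]
-0.12 76 top 0.1222 y at top -0.0013 [-0.0144  0.0247]
-0.11 71 top 0.1221 y at top 0.0042 [-0.0101  0.0249]
-0.1 64 top 0.1219 y at top 0.0017 [-0.0121  0.0243]
-0.09 71 top 0.1213 y at top 0.0022 [-0.0134  0.026 ]
-0.08 70 top 0.1226 y at top 0.0038 [-0.0118  0.026 ]
-0.07 67 top 0.1219 y at top 0.0009 [-0.0132  0.0255]
-0.06 67 top 0.122 y at top 0.0066 [-0.012   0.0261]
-0.05 55 top 0.1205 y at top 0.0032 [-0.0111  0.0254]
wrist 278
[[-0.1029 -0.0038  0.12  ]
 [-0.0834  0.0042  0.1228]]
-0.11 35 top 0.1224 y at top -0.0012 [-0.003   0.0034]
-0.1 140 top 0.1223 y at top -0.0016 [-0.0037  0.0041]
-0.09 103 top 0.1224 y at top -0.0012 [-0.0038  0.0042]
```

View pics/p6.png

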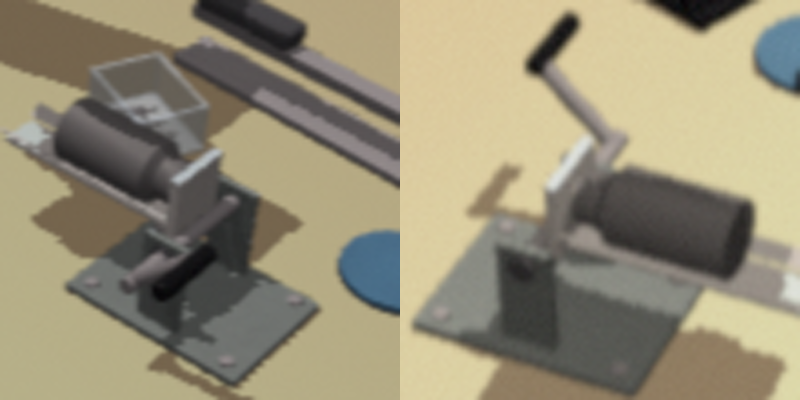

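The pictures show the bottle lying in the level trough with its neck over the peg. Its base is at local x of about -0.122, some 8 mm short of home. I push on the base with the closed fingers.

Call:
send_rows:
  plan:
    - {"travel":[0,0.1,-4],"roll":0,"hand":-1}
    - {"travel":[0,0,-4],"roll":0,"hand":-1}
    - {"travel":[0,0,-1.7],"roll":0,"hand":-1}
    - {"travel":[2,0.26,0],"roll":0,"hand":-1}
    - {"travel":[2,0.26,0],"roll":0,"hand":-1}
    - {"travel":[0.8,0.1,0],"roll":0,"hand":-1}
    - {"travel":[0.5,0.07,0],"roll":0,"hand":-1}
    - {"travel":[0.5,0.07,0],"roll":0,"hand":-1}
    - {"travel":[0.4,0.05,0],"roll":0,"hand":-1}
    - {"travel":[0,0,0],"roll":0,"hand":-1}

```text
time_s: 12.92
eef_pos: [0.4948, 0.2005, 0.0913]
tool_rot: [-0.0, -0.065, 0.998, -0.0]
contact_force: [0.6, 0.3, 0.9]
opening: -0.001
finger_force: 0.0
```

Call:
send_rows:
  plan:
    - {"travel":[0.3,0.04,0],"roll":0,"hand":-1}
    - {"travel":[0.2,0.03,0],"roll":0,"hand":-1}
    - {"travel":[0.2,0.02,0],"roll":0,"hand":-1}
    - {"travel":[0,0,0],"roll":0,"hand":-1}

```text
time_s: 13.42
eef_pos: [0.4978, 0.201, 0.0911]
tool_rot: [-0.004, -0.065, 0.998, -0.0]
contact_force: [-8.1, -0.7, 6.0]
opening: 0.004
finger_force: 4.1
```

```bash
python3 - <<'E'
from fit import *
for n in('scene','side'):grab(n)
a=cv2.resize(load('scene')['frame'][190:300,340:450],(480,480),interpolation=cv2.INTER_CUBIC)
b=cv2.resize(load('side')['frame'][220:320,220:320],(480,480),interpolation=cv2.INTER_CUBIC)
cv2.imwrite('pics/p7.png',cv2.resize(np.hstack([a,b])[...,::-1],(800,400)))
x=[.625,.218,.13,0,0]
for n in('scene','side'):
    w=cloud(load(n)).reshape(-1,3);w=w[np.isfinite(w).all(1)];p,_=local(w,x)
    r=p[(np.abs(p[:,1])<.02)&(p[:,2]>.108)&(p[:,2]<.135)&(p[:,0]>-.13)&(p[:,0]<.02)]
    for lo in np.arange(-.13,.01,.01):
        k=r[(r[:,0]>lo)&(r[:,0]<lo+.01)]
        if len(k)>5: print(n,round(lo,2),len(k),np.percentile(k[:,2],95).round(4))
E
```

```text
scene -0.13 21 0.1283
scene -0.12 38 0.1332
scene -0.11 31 0.1251
scene -0.1 31 0.1249
scene -0.09 33 0.126
scene -0.08 42 0.1255
scene -0.07 33 0.1254
scene -0.06 39 0.1251
scene -0.05 41 0.1258
scene -0.04 55 0.1235
scene -0.03 20 0.1175
scene -0.02 30 0.1238
scene -0.01 36 0.1227
side -0.13 16 0.1339
side -0.12 17 0.1168
side -0.11 17 0.1188
side -0.1 22 0.1195
side -0.09 34 0.1216
side -0.08 47 0.1229
side -0.07 49 0.1213
side -0.06 53 0.1217
side -0.05 45 0.1224
side -0.04 24 0.119
side -0.03 24 0.1135
side -0.02 64 0.1211
```

View pics/p7.png

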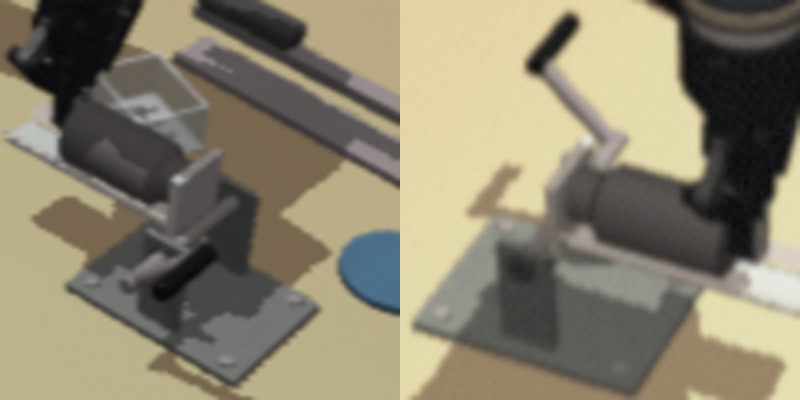

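Call:
send_rows:
  plan:
    - {"travel":[0.1,0.01,0],"roll":0,"hand":-1}
    - {"travel":[0,0,0],"roll":0,"hand":-1}
    - {"travel":[0,0,0],"roll":0,"hand":-1}

```text
time_s: 13.9
eef_pos: [0.4977, 0.201, 0.091]
tool_rot: [-0.005, -0.065, 0.998, -0.0]
contact_force: [-10.3, -0.4, 8.1]
opening: 0.001
finger_force: 4.8
```

```bash
python3 - <<'E'
from fit import *
# precise body-end / plate-face along x: rows of top ridge points
d=grab('side');e=grab('scene')
x=[.625,.218,.13,0,0]
for n in('side','scene'):
    w=cloud(load(n)).reshape(-1,3);w=w[np.isfinite(w).all(1)];p,_=local(w,x)
    r=p[(np.abs(p[:,1])<.012)&(p[:,2]>.1)&(p[:,2]<.13)&(p[:,0]>-.05)&(p[:,0]<.0)]
    r=r[np.argsort(r[:,0])];print(n,[(round(a*1e3),round(c*1e3)) for a,b,c in r[::3]])
E
```

```text
side [(-49, 120), (-49, 118), (-47, 118), (-46, 117), (-45, 121), (-44, 118), (-43, 119), (-42, 120), (-41, 119), (-40, 122), (-39, 119), (-37, 117), (-33, 113), (-31, 115), (-30, 110), (-29, 114), (-28, 111), (-26, 113), (-26, 113), (-24, 108), (-23, 110), (-22, 113), (-21, 109), (-19, 110), (-18, 111), (-18, 117), (-17, 117), (-17, 120), (-17, 109), (-16, 117), (-16, 112), (-15, 114), (-14, 120), (-13, 118), (-12, 119), (-11, 119), (-10, 118), (-9, 119)]
scene [(-50, 125), (-49, 125), (-46, 121), (-46, 125), (-45, 125), (-44, 124), (-43, 120), (-42, 123), (-40, 118), (-39, 122), (-39, 123), (-37, 121), (-37, 118), (-36, 120), (-35, 119), (-34, 112), (-33, 116), (-33, 117), (-32, 115), (-31, 114), (-31, 115), (-28, 114), (-26, 115), (-26, 113), (-23, 113), (-22, 117), (-17, 121), (-15, 121), (-14, 122), (-13, 121), (-11, 120), (-10, 121), (-10, 104), (-10, 109), (-9, 119), (-9, 122), (-9, 100), (-9, 109), (-9, 113), (-9, 106), (-8, 117), (-8, 123), (-8, 119), (-7, 106)]
```

The body end sits about 21 mm in front of the plate face (23 mm expected when home), and more push raised the force without motion, so the bottle is home. I back off, rise and go over the lever bar.

Call:
send_rows:
  plan:
    - {"travel":[-0.3,-0.04,0],"roll":0,"hand":-1}
    - {"travel":[-1.7,-0.2,0],"roll":0,"hand":-1}
    - {"travel":[0,0,3.5],"roll":0,"hand":-1}
    - {"travel":[0,0,3.5],"roll":0,"hand":-1}
    - {"travel":[0,0,3.5],"roll":0,"hand":-1}
    - {"travel":[4.2,-1.6,0],"roll":0,"hand":-1}
    - {"travel":[4.2,-1.6,0],"roll":0,"hand":-1}
    - {"travel":[4.2,-1.6,0],"roll":0,"hand":-1}
    - {"travel":[4.2,-1.6,0],"roll":0,"hand":-1}
    - {"travel":[4.2,-1.6,0],"roll":0,"hand":-1}
    - {"travel":[0,0,-3],"roll":0,"hand":-1}
    - {"travel":[0,0,0],"roll":0,"hand":-1}

```text
time_s: 15.5
eef_pos: [0.6917, 0.1186, 0.1633]
tool_rot: [-0.003, -0.064, 0.998, 0.0]
contact_force: [-1.7, -0.9, 0.3]
opening: 0.004
finger_force: 0.0
```

```bash
python3 - <<'E'
from fit import *
print(ctrl.read_state()['eef_pos'].round(4))
for n in('scene','side'):
    d=grab(n);w=cloud(d).reshape(-1,3);w=w[np.isfinite(w).all(1)]
    p,_=local(w,[.6245,.218,.13,0,0])
    k=(p[:,0]>.03)&(p[:,0]<.07)&(p[:,1]>-.125)&(p[:,1]<-.07)&(p[:,2]>.105)&(p[:,2]<.135)
    r=p[k];print(n,len(r),np.percentile(r,[2,50,98],axis=0).round(4) if len(r) else '')
    r=p[(p[:,0]>-.14)&(p[:,0]<0)&(np.abs(p[:,1])<.015)&(p[:,2]>.105)&(p[:,2]<.13)];print(np.percentile(r[:,0],[1,99]).round(4),np.sort(r[:,0])[:6].round(4))
E
```

```text
[0.6917 0.1186 0.1633]
scene 127 [[ 0.0339 -0.1243  0.1144]
 [ 0.0524 -0.0991  0.1269]
 [ 0.0573 -0.072   0.1306]]
[-0.1151 -0.0589] [-0.1155 -0.1152 -0.115  -0.1142 -0.1138 -0.1135]
side 101 [[ 0.0334 -0.1195  0.1071]
 [ 0.0449 -0.09    0.122 ]
 [ 0.0559 -0.0706  0.128 ]]
[-0.1168 -0.0096] [-0.1176 -0.1173 -0.1172 -0.1171 -0.1169 -0.1166]
```

The bottle base now reads -0.115 (home is -0.114). The bar lies as expected under the fingers. I press it along its arc.

Call:
send_rows:
  plan:
    - {"travel":[0,0,-2],"roll":0,"hand":-1}
    - {"travel":[0,0,-1.4],"roll":0,"hand":-1}
    - {"travel":[0.25,0.03,-0.6],"roll":0,"hand":-1}
    - {"travel":[0.25,0.03,-0.6],"roll":0,"hand":-1}
    - {"travel":[0.33,0.04,-0.6],"roll":0,"hand":-1}
    - {"travel":[0.33,0.04,-0.6],"roll":0,"hand":-1}
    - {"travel":[0.2,0.03,-0.7],"roll":0,"hand":-1}
    - {"travel":[0.2,0.03,-0.7],"roll":0,"hand":-1}
    - {"travel":[0.06,0.01,-0.65],"roll":0,"hand":-1}
    - {"travel":[0.06,0.01,-0.65],"roll":0,"hand":-1}

```text
time_s: 16.85
eef_pos: [0.7165, 0.1229, 0.0851]
tool_rot: [0.008, -0.064, 0.998, 0.001]
contact_force: [6.5, 4.1, 6.9]
opening: -0.003
finger_force: 3.8
```

Call:
send_rows:
  plan:
    - {"travel":[-0.3,-0.04,0],"roll":0,"hand":-1}
    - {"travel":[-0.3,-0.04,-0.2],"roll":0,"hand":-1}
    - {"travel":[-0.3,-0.04,-0.4],"roll":0,"hand":-1}
    - {"travel":[0,0,0],"roll":0,"hand":-1}

```text
time_s: 17.35
eef_pos: [0.7042, 0.1202, 0.0774]
tool_rot: [0.004, -0.064, 0.998, -0.0]
contact_force: [3.7, 0.5, 4.5]
opening: 0.003
finger_force: 2.4
```

```bash
python3 - <<'E'
from fit import *
s=ctrl.read_state();print(s['eef_pos'].round(4),s['contact_force'].round(1))
e=local(s['eef_pos'][None],[.6245,.218,.13,0,0])[0];print('tcp local',e.round(4))
for n in('scene','side'):grab(n)
a=cv2.resize(load('scene')['frame'][170:290,340:460],(400,400),interpolation=cv2.INTER_CUBIC)
b=cv2.resize(load('side')['frame'][180:320,210:350],(400,400),interpolation=cv2.INTER_CUBIC)
cv2.imwrite('pics/p8.png',np.hstack([a,b])[...,::-1])
E
```

```text
[0.7042 0.1202 0.0774] [3.7 0.5 4.5]
tcp local [[ 0.0664 -0.1073  0.0774]]
```

View pics/p8.png

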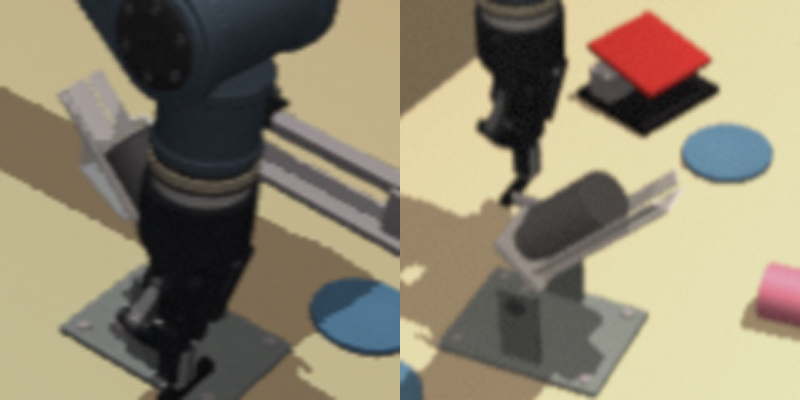

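The trough is at about 45°, the bottle stays on the peg and the fingers are on the bar. I carry on down the arc.

Call:
send_rows:
  plan:
    - {"travel":[0.1,0.01,-0.6],"roll":0,"hand":-1}
    - {"travel":[0,0,-0.6],"roll":0,"hand":-1}
    - {"travel":[-0.2,-0.03,-0.6],"roll":0,"hand":-1}
    - {"travel":[-0.2,-0.03,-0.6],"roll":0,"hand":-1}
    - {"travel":[-0.3,-0.04,-0.6],"roll":0,"hand":-1}
    - {"travel":[-0.3,-0.04,-0.6],"roll":0,"hand":-1}
    - {"travel":[-0.3,-0.04,-0.5],"roll":0,"hand":-1}
    - {"travel":[-0.3,-0.04,-0.4],"roll":0,"hand":-1}
    - {"travel":[-0.3,-0.04,-0.3],"roll":0,"hand":-1}
    - {"travel":[0,0,-0.2],"roll":0,"hand":-1}
    - {"travel":[0,0,-0.2],"roll":0,"hand":-1}
    - {"travel":[0,0,0],"roll":0,"hand":-1}

```text
time_s: 18.95
eef_pos: [0.6825, 0.1177, 0.0266]
tool_rot: [-0.0, -0.065, 0.998, -0.0]
contact_force: [-3.3, -1.8, 17.7]
opening: -0.004
finger_force: 9.0
```

Call:
send_rows:
  plan:
    - {"travel":[0,0,-0.15],"roll":0,"hand":-1}
    - {"travel":[0,0,0],"roll":0,"hand":-1}
    - {"travel":[0,0,0.3],"roll":0,"hand":-1}
    - {"travel":[0,0,1],"roll":0,"hand":-1}
    - {"travel":[0,-0.5,4],"roll":0,"hand":-1}
    - {"travel":[0,-2,5],"roll":0,"hand":-1}
    - {"travel":[0,-4,5],"roll":0,"hand":-1}
    - {"travel":[0,-4,4],"roll":0,"hand":-1}
    - {"travel":[-4,-3,0],"roll":0,"hand":-1}
    - {"travel":[-4,-3,0],"roll":0,"hand":-1}
    - {"travel":[0,0,0],"roll":0,"hand":-1}
    - {"travel":[0,0,0],"roll":0,"hand":-1}

```text
time_s: 20.45
eef_pos: [0.6025, -0.0462, 0.2132]
tool_rot: [-0.001, -0.064, 0.998, 0.0]
contact_force: [-0.5, -0.9, -0.1]
opening: 0.002
finger_force: 0.0
```

```bash
python3 - <<'E'
from fit import *
s=ctrl.read_state();print(s['eef_pos'].round(4),s['contact_force'].round(1))
for n in('scene','side'):grab(n)
a=cv2.resize(load('scene')['frame'][150:290,330:470],(400,400),interpolation=cv2.INTER_CUBIC)
b=cv2.resize(load('side')['frame'][170:330,190:350],(400,400),interpolation=cv2.INTER_CUBIC)
cv2.imwrite('pics/p9.png',np.hstack([a,b])[...,::-1])
for n in('scene','side'):
    w=cloud(load(n)).reshape(-1,3);w=w[np.isfinite(w).all(1)];p,_=local(w,[.6245,.218,.13,0,0])
    for lo in np.arange(.08,.2,.02):
        r=p[(np.hypot(p[:,0]-.027,p[:,1])<.034)&(p[:,2]>lo)&(p[:,2]<lo+.02)]
        if len(r)>5:print(n,round(lo,2),len(r),np.percentile(r,[3,97],axis=0).round(4).tolist())
    r=p[(np.abs(p[:,0]-.05)<.02)&(p[:,1]<-.075)&(p[:,1]>-.12)&(p[:,2]>.012)&(p[:,2]<.06)];print('bar',np.percentile(r,[2,50,98],axis=0).round(3).tolist() if len(r) else 0)
E
```

```text
[ 0.6025 -0.0462  0.2132] [-0.5 -0.9 -0.1]
scene 0.08 218 [[-0.001, -0.0259, 0.081], [0.0481, 0.0215, 0.0989]]
scene 0.1 96 [[-0.003, -0.0244, 0.1006], [0.0492, 0.003, 0.1198]]
scene 0.12 155 [[-0.0022, -0.0246, 0.1207], [0.0501, 0.0031, 0.1393]]
scene 0.14 158 [[-0.002, -0.0248, 0.1406], [0.0501, 0.0046, 0.1594]]
scene 0.16 164 [[-0.0027, -0.0241, 0.1608], [0.0502, 0.0048, 0.1796]]
scene 0.18 300 [[-0.0026, -0.0233, 0.1812], [0.0479, 0.0219, 0.1971]]
bar [[0.031, -0.119, 0.021], [0.049, -0.087, 0.028], [0.057, -0.076, 0.048]]
side 0.08 170 [[-0.0054, -0.0073, 0.0804], [0.0449, 0.0293, 0.0981]]
side 0.1 119 [[-0.006, -0.0072, 0.1013], [0.0391, 0.0279, 0.1195]]
side 0.12 143 [[-0.0059, -0.008, 0.1208], [0.041, 0.0273, 0.1393]]
side 0.14 155 [[-0.0054, -0.0092, 0.1408], [0.04, 0.0286, 0.159]]
side 0.16 169 [[-0.0055, -0.0098, 0.1607], [0.0421, 0.0281, 0.1799]]
side 0.18 201 [[-0.0054, -0.0133, 0.1804], [0.0454, 0.0255, 0.1981]]
bar [[0.043, -0.119, 0.015], [0.046, -0.115, 0.024], [0.052, -0.109, 0.027]]
```

View pics/p9.png

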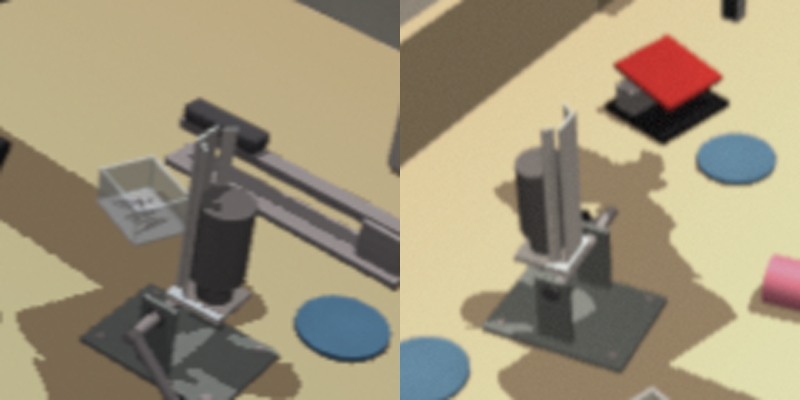

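The trough is upright and the bottle stands on the peg, with the bar's top at 27 mm (fully down). I check the height of the bottle's top face, then hand in.

```bash
python3 - <<'E'
from fit import *
ok=True
for n in('scene','side'):
    w=cloud(load(n)).reshape(-1,3);w=w[np.isfinite(w).all(1)];p,_=local(w,[.6245,.218,.13,0,0])
    r=p[(np.hypot(p[:,0]-.03,p[:,1])<.013)&(p[:,2]>.15)&(p[:,2]<.22)];z=np.median(r[:,2]);print(n,len(r),z,r[:,2].std());ok&=abs(z-.184)<.008
if ok: print(ctrl.close_job())
E
```

```text
scene 54 0.18624005389032422 0.0011141230590935279
side 47 0.18262348095558822 0.002027378782528791
the job is handed in; nothing more can be done
None
```

The job is handed in: the open bottle stands upside down on the upright peg, its top face measuring 183–186 mm against 184 mm expected; I did not re-measure the other objects, but the arm was kept clear of them.

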